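# Feed three brace blanks to the index for a gang trim cut

## Robot

A 6-joint arm with a two-finger parallel gripper is mounted at the origin on a cart in front of the work surface, level with it; the furniture and walls round the work are solid. World frame = base frame: x ahead of the robot, y to its left, z up, the work surface at z = 0. Lengths are in m, angles in rad, forces in N, time in s.
With the tool pointing down it reaches from about 0.35 to 0.975 m from the base axis. Payload 17.4 kg.
Tool frame: the origin (TCP) lies on the mounting face of the last link; the fingertips stand 173 mm ahead of it and the grasp point (between the pads) lies 155 mm ahead of it; z points along the fingers, y is the line along which they close (so a half turn about z gives the same grasp; the last joint's range is limited). The gripper opens to 85 mm and grips with 20 to 120 N. Pads are 22 mm wide; open, the fingers measure 114 mm over their backs; the gripper's body (76 mm by 85 mm) begins 54 mm behind the grasp point. The pads swing forward as they close: fully open they stand 13 mm farther back than shut.
Start: joints at [1.08, 0.116, 1.442, -0, 1.584, -0.038], TCP at [0.295, 0.607, 0.405] pointing down, gripper open.
Joint ranges: [-2.83, 2.83], [-0.83, 2.19], [0.07, 2.5], [-1.14, 4.28], [0.01, 3], [-2.97, 2.97]. Speed limits (rad/s): [1.89, 1.89, 2.22, 3.14, 3.14, 3.14].

## Interface

Orientations are given as a unit quaternion [x, y, z, w].
In Python, from rig import get_state, grab_frame, finish_job gives the robot as it stands.
- The arm moves only by the tool drive_tool, never from a script. Its argument "moves" is a list of rows, each a list of 2 entries, a list of its own where there are three numbers: the shift along the tool's x, y, z in units of 30 mm (1.0 is 30 mm), then the turn about the tool's z in units of 8 degrees (1.0 is 8 degrees). A call has 1 to 8 rows; each row is the pose to reach, as a shift and turn from the pose commanded when the call began, along the tool's axes at that moment; what a row does not reach only later rows make up. A row lasts 1/8 s, in which the tool goes at most 62.5 mm and 10.7 degrees, less where a joint would pass 70% of its speed; a pose out of reach is approached as far as the arm can. A call with a gripper value outside its range is refused whole. "gripper" is the finger opening in mm, from 0 to 85.4, set as the call begins (left out, the last holds). The fingers move at their own pace and stop on an object; "force" is the grip in N (left out, the last holds). Time passes only in rows, so rows that repeat a pose let the fingers close. It gives the time, the measured TCP pose, the force, the opening and the grip force at its end, in the units of the state.
- get_state(): the state, without advancing time (a new reading comes with each control period).
- grab_frame(name): name is "side" or "top" or "wrist"; returns a dict with "img" (480x640x3 uint8, blue, green, red), "fx", "fy", "cx", "cy" (pixels), "xyz" and "orientation" of the camera in the world. Camera axes: x right, y down, z forward; pixel columns grow to the right and rows downward; lengths in m; the calibration is good to about 2 mm. A picture is of the moment at which its call begins. There is no depth.
- finish_job(): hands the job in; it is judged then, once.
The state is a dict: "time": time; "joints": joint angles; "joint_vel": joint speeds; "effort": joint torques, N m; "position": TCP position; "ee_rot": TCP orientation; "ft_force": force on the tool from outside, world axes, zero at the start; "torque": the same for the moment, N m; "opening": opening from 0.0 (shut) to 1.0 (fully open); "finger_force": force on a finger pad.
Only numpy, scipy, OpenCV 4.12 (cv2) and the standard library are available. Lean on these libraries where they do the work, as an engineer would, in place of code of your own. Each camera call takes 0.05 s, during which the arm holds its last target. There are 200 camera calls.

## Task

Get the trimming jig ready for the saw: lay the three loose spruce brace blanks flat in its three grooves, one in each, behind the saw guides and close to the parked pusher bar. Then grip the black feed handle across its sides so that the lock button is squeezed in, and extend the telescoping arm, pushing all three blanks along together, until the pointer lines up with the clip set on the scale. The arm springs back if let go, so finish holding it there with the button still squeezed, ready for the cut; leave the scale clip and the things lying round the jig alone.

Things in the scene. Friction and masses are not known exactly. Their poses are not given: they have to be found in the camera images.
- trim_jig: Wooden board, x -250 to 175, y -98 to 116 mm, top at z 26 mm, screwed down; placed anew each time. Origin on the bench under it; x = feed direction (roughly to the robot's left), y across (roughly toward the robot), z up. Rear (x below -112): fixed outer tube, bracket top z 57. Front: three grooves. Saw guide cheeks 76 mm tall at x 89 to 141 on both long edges. Steel scale along the +y edge.
- groove_a (a point): Good place for the centre of a blank's underside: floor of the groove nearest the robot, jig (30, 60, 18) mm, axes as the jig's. Grooves run along x, floor 20 mm wide, 45 degree flanks opening to 36 mm at the board top, 8 mm higher. A blank may lie 15 mm behind this (farther back it stands on the pusher) to 15 mm ahead (farther on, the pusher may not reach it before the mark).
- groove_b (a point): The same point of the middle groove, at jig (30, 0, 18) mm; axes as the jig's. Between neighbouring grooves, 60 mm apart, is flat board, top at z 26 mm.
- groove_c (a point): The same point of the groove farthest from the robot, at jig (30, -60, 18) mm; axes as the jig's.
- brace_1: Loose spruce brace blank, 140 long (x) x 15 wide (y) x 26 mm tall (z), 28 to 56 g, pencil line across the top. Origin at the centre of its underside. Lies on the bench left of the jig. All three are alike; either end may lead. In a groove 18 mm of it stands above the board top, so grip with the fingertips 10 mm or more above its underside.
- brace_2: Second brace blank, same as brace_1.
- brace_3: Third brace blank, same as brace_1.
- feed_handle: Black grip block on the arm's head, 40 (x) x 30 (y) x 40 mm (z); origin at its centre, z 70 mm, jig (-90, 0) when parked; axes as the jig's. Lock button in its +y side. Grip from above, fingers closing along y, one on the button, one on the plain -y side: 37 mm across, 31 mm with the button in. Keep fingertips above z 55 mm: below are the arm's head and the latch bar (y 18 to 22 mm).
- button_face (a point): Centre of the outer face of the round aluminium lock button, diameter 20 mm; it stands 7 mm out of the handle's +y side at rest, level with the handle's origin.
- lock_button (a joint): How far the button is pressed in, 0 to 0.006 m (along jig -y); spring 2 N at rest to 5 N fully in. Its hook holds the arm parked; from about 0.0035 m in, the arm is free. Let go, it springs out.
- pusher_face (a point): Point on the front face of the pusher bar (172 mm wide, z 20 to 47 mm, moves with the arm) over the middle groove; jig (-60, 0, 18) mm parked, up to x +50 extended; axes as the jig's. A blank touching the bar has its centre 70 mm ahead. A spring pulls the arm back with 7 N parked to 9 N extended (damping 20 N s/m); with the button out it is latched when parked (1 mm play).
- pointer (a point): Tip of the thin pointer blade at the +y end of the pusher bar, over the scale, 7 mm behind the pusher face (jig x -67 mm when parked); moves with the arm, axes as the jig's.
- index_mark (a point): Index line of the small black clip (12 mm long, steel thumb screw) on the outer edge of the scale, set 45 to 85 mm ahead (+x) of the parked pointer; axes as the jig's. The pointer passes beside it. At the mark both have the same jig x, so the extension needed is their distance along jig x while parked.
- pencil: Bystander: pencil 173 mm long. Leave alone.
- calliper: Bystander: steel calliper 190 mm long. Leave alone.
- sanding_block: Bystander: cork sanding block 101 x 56 x 28 mm. Leave alone.
Not all that is in view belongs to the job. What is shaped like the brace_2 but turquoise is not meant.

How it is judged:
By the outcome, as a careful person would: the job done as asked, in the order asked, and still so for the second after the job is handed in, while the arm keeps its last pose, push and grip.
It also fails if it takes over 64 s, if anything falls off the work surface, if the arm or the gripper's body presses on something with over 40 N, if the wrist force passes 120 N, or if a joint passes its speed limit or range.

## Working session

There is one attempt and no reset: what is moved stays moved. The work goes in short steps, Python scripts to look and compute and a tool call to move; the robot and the scene stay as the last step left them, time stands still between calls to the robot, and variables do not carry over. Pictures are saved under pics/ and viewed, at most 10 in all, crops included, and the job is handed in when it is done.

Besides the shell and the picture viewer there is one more tool, called after "Call:" as name(argument=value, ...), one argument or row to a line, values as JSON. drive_tool: Moves the arm, as the interface text tells. Its arguments: {"type":"object","properties":{"moves":{"type":"array"},"gripper":{"type":"number"},"force":{"type":"number"}},"required":["moves"]}

```bash
mkdir -p pics; ls
python3 - <<'E'
from rig import *
import cv2,pickle
s=get_state();print({k:s[k] for k in('time','position','ee_rot','opening')})
for n in("top","side"):
    f=grab_frame(n);cv2.imwrite(f"pics/{n}0.png",f["img"]);pickle.dump(f,open(f"{n}0.pkl","wb"));print(n,{k:f[k] for k in f if k!='img'})
E
```

```text
pics
{'time': 0.0, 'position': array([0.29534042, 0.60698041, 0.40392726]), 'ee_rot': array([ 2.24474097e-01,  9.74479862e-01, -5.93934879e-04, -1.60779909e-04]), 'opening': 1.000078848965897}
top {'fx': 501.6179944627276, 'fy': 501.6179944627276, 'cx': 321.01102100920593, 'cy': 234.98901768140973, 'xyz': array([0.43887637, 0.04414171, 1.32786036]), 'orientation': array([ 0.7163259 , -0.69673908,  0.02783216, -0.0256366 ])}
side {'fx': 461.6155072298948, 'fy': 461.6155072298948, 'cx': 322.3315598593457, 'cy': 238.9559243231078, 'xyz': array([-0.02255599,  1.24532685,  0.65083748]), 'orientation': array([-0.18431366,  0.81460349, -0.53733657,  0.1171283 ])}
```

View pics/top0.png

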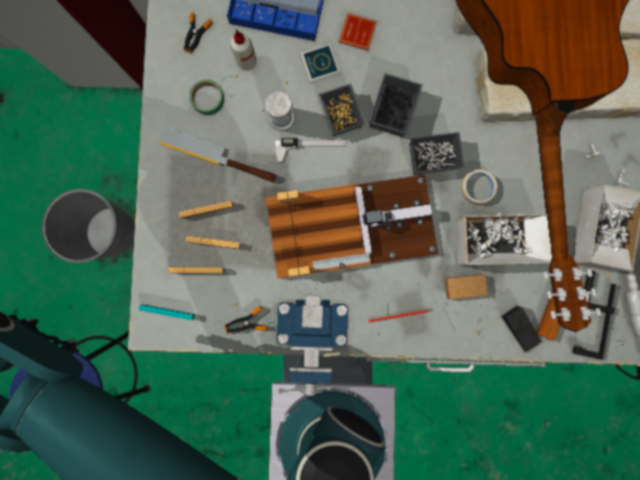

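View pics/side0.png

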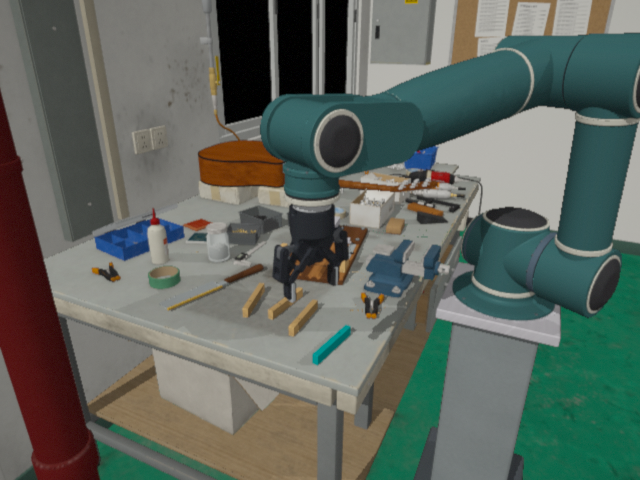

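The top view shows three spruce blanks at about (205,210), (212,243) and (196,270), and the turquoise decoy at (167,312). The jig is centred near (352,225), with the handle near (378,216), the scale at (340,263) and the saw guides at (290,195) and (298,271). The side view agrees with three tan blanks and one turquoise piece. I'll measure blanks and jig, and check with one crop.

```bash
cat > h.py <<'E'
import numpy as np,cv2,pickle
from scipy.spatial.transform import Rotation as R
from rig import get_state,grab_frame,finish_job
def ray(f,uv):
    uv=np.atleast_2d(uv).astype(float)
    d=np.c_[(uv[:,0]-f["cx"])/f["fx"],(uv[:,1]-f["cy"])/f["fy"],np.ones(len(uv))]
    return R.from_quat(f["orientation"]).apply(d)
def on(f,uv,z):
    d=ray(f,uv);o=f["xyz"];return o+d*((z-o[2])/d[:,2])[:,None]
def proj(f,p):
    c=R.from_quat(f["orientation"]).inv().apply(np.atleast_2d(p)-f["xyz"])
    return np.c_[c[:,0]/c[:,2]*f["fx"]+f["cx"],c[:,1]/c[:,2]*f["fy"]+f["cy"]]
def snap(n,tag):
    f=grab_frame(n);pickle.dump(f,open(tag+".pkl","wb"));return f
E
python3 - <<'E'
from h import *
f=pickle.load(open("top0.pkl","rb"));im=f["img"]
hsv=cv2.cvtColor(im,cv2.COLOR_BGR2HSV)
for p in[(205,210),(212,243),(196,270),(340,263),(330,240),(290,195)]:print(p,hsv[p[1],p[0]])
m=cv2.inRange(hsv,(10,90,120),(28,255,255));
c,_=cv2.findContours(m,0,1)
for k in c:
    r=cv2.minAreaRect(k)
    if cv2.contourArea(k)>100 and r[0][0]<320 and r[0][1]>180:
        b=on(f,cv2.boxPoints(r),.026);e=[np.linalg.norm(b[i]-b[i-1]) for i in(1,2)]
        ce=b.mean(0);i=np.argmax(e);d=b[i+1]-b[i];print(np.round(r[0]),ce.round(3),np.round(e,3),"axis deg",np.degrees(np.arctan2(d[1],d[0])).round(1)%180)
cv2.imwrite("pics/jig0.png",cv2.resize(im[170:290,255:450],None,fx=4,fy=4,interpolation=2))
w=grab_frame("wrist");print({k:w[k] for k in w if k!='img'})
E
```

```text
(205, 210) [ 17 152 183]
(212, 243) [ 18 150 189]
(196, 270) [ 18 151 194]
(340, 263) [ 90  12 123]
(330, 240) [ 14 197 171]
(290, 195) [ 19 148 223]
[195. 270.] [0.438 0.365 0.026] [0.14  0.015] axis deg 91.6
[212. 242.] [0.512 0.323 0.026] [0.017 0.14 ] axis deg 84.0
[317. 239.] [0.528 0.053 0.026] [0.235 0.037] axis deg 100.6
[313. 216.] [0.586 0.063 0.026] [0.236 0.038] axis deg 100.8
[205. 209.] [0.598 0.346 0.026] [0.14  0.017] axis deg 104.1
[311. 194.] [0.646 0.07  0.026] [0.244 0.035] axis deg 99.6
{'fx': 378.337604764345, 'fy': 378.337604764345, 'cx': 325.44290412052527, 'cy': 234.8222621572588, 'xyz': array([0.23286663, 0.63796539, 0.37433149]), 'orientation': array([0.8392935 , 0.52533337, 0.07380787, 0.11901124])}
```

View pics/jig0.png

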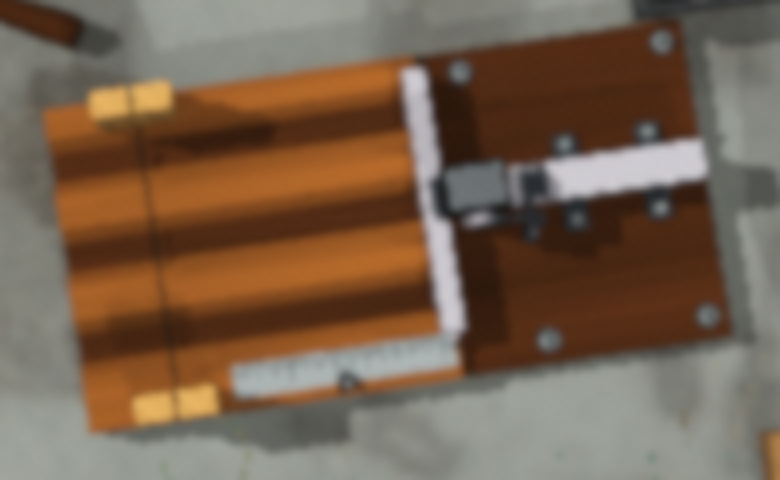

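Crop: jig corners at about (45,108), (90,432), (733,335), (680,22) in 4x crop pixels; the clip is at (348,378), the handle at (475,187), and the pusher is the white bar from (413,70) to (453,335).

Run:
```python
from h import *
f=pickle.load(open("top0.pkl","rb"))
uv=np.array([(45,108),(90,432),(733,335),(680,22)])/4+[255,170]-.4
J=np.array([(175,-98),(175,116),(-250,116),(-250,-98)])/1000
W=on(f,uv,.026)[:,:2]
a=J-J.mean(0);b=W-W.mean(0)
th=np.arctan2((a[:,0]*b[:,1]-a[:,1]*b[:,0]).sum(),(a*b).sum())
M=np.array([[np.cos(th),-np.sin(th)],[np.sin(th),np.cos(th)]]);t=W.mean(0)-M@J.mean(0)
print("theta",np.degrees(th),"t",t,"res mm",((J@M.T+t-W)*1000).round(1).tolist())
P=lambda p:M@np.array(p)+t
for n,p in dict(a=(.03,.06),b=(.03,0),c=(.03,-.06),handle=(-.09,0)).items():print(n,P(p).round(4))
inv=lambda u,z:(((on(f,np.array(u)/4+[255,170]-.4,z)[:,:2]-t)@M)*1000).round(1)
print("clip",inv([(348,378)],.03),"pusher ends",inv([(413,70),(453,335)],.047),"handle",inv([(475,187)],.09))
s=get_state();q=R.from_quat(s["ee_rot"]);print(q.as_matrix().round(3))
w=grab_frame("wrist");print("cam in tool",q.inv().apply(w["xyz"]-s["position"]).round(4),(q.inv()*R.from_quat(w["orientation"])).as_matrix().round(3))
```

```text
theta 99.82755660206375 t [0.56732961 0.00116262] res mm [[-0.2, 1.8], [-0.8, 1.9], [-2.5, -1.7], [3.6, -2.0]]
a [0.5031 0.0205]
b [0.5622 0.0307]
c [0.6213 0.041 ]
handle [ 0.5827 -0.0875]
clip [[  3. 105.]] pusher ends [[-66.8 -85. ]
 [-66.6  87.7]] handle [[-89.5  -0.1]]
[[-0.899  0.437 -0.   ]
 [ 0.437  0.899 -0.001]
 [ 0.    -0.001 -1.   ]]
cam in tool [0.0697 0.0006 0.0297] [[ 0.    -0.961 -0.277]
 [ 1.     0.     0.   ]
 [ 0.    -0.277  0.961]]
```

```bash
cat >> h.py <<'E'
def plan(x,y,z,yaw):
    "units for drive_tool to TCP xyz with tool y at world angle yaw (deg, mod 180)"
    s=get_state();q=R.from_quat(s["ee_rot"])
    ty=q.apply([0,1,0]);cur=np.degrees(np.arctan2(ty[1],ty[0]))
    dw=(yaw-cur+90)%180-90
    print("t",round(s["time"],2),"shift",(q.inv().apply(np.array([x,y,z])-s["position"])/.03).round(3),"turn",round(-dw/8,3),"cur yaw",cur.round(2),"pos",s["position"].round(4),"tilt",q.apply([0,0,1])[:2].round(4))
E
python3 -c "
from h import *
plan(.438,.365,.26,1.6)"
```

```text
t 0.2 shift [-7.806 -5.169  4.812] turn 7.807 cur yaw 64.06 pos [0.2953 0.607  0.4042] tilt [-0.0003 -0.0007]
```

Call:
drive_tool(
  moves=[
    [[-7.81,-5.17,4.8],7.8],
    [[-7.81,-5.17,4.8],7.8],
    [[-7.81,-5.17,4.8],7.8],
    [[-7.81,-5.17,4.8],7.8],
    [[-7.81,-5.17,4.8],7.8],
    [[-7.81,-5.17,4.8],7.8],
    [[-7.81,-5.17,4.8],7.8],
    [[-7.81,-5.17,4.8],7.8],
  ],
  gripper=50,
  force=30,
)

```text
time: 1.2
position: [0.438, 0.3655, 0.2611]
ee_rot: [0.695, 0.719, 0.0, 0.0]
ft_force: [-0.3, 0.0, 0.5]
opening: 0.582
finger_force: 0.0
```

```bash
python3 -c "
from h import *
plan(.438,.365,.184,1.6)
f=snap('wrist','w1');cv2.imwrite('pics/w1.png',f['img'])
print(proj(f,[[.438,.295,.026],[.438,.435,.026],[.438,.365,.026]]))"
```

```text
t 1.2 shift [-1.80e-02 -1.00e-03  2.57e+00] turn 0.037 cur yaw 1.89 pos [0.438  0.3655 0.2611] tilt [0.0004 0.0004]
[[320.12280186 360.61524407]
 [328.0242768  128.0081713 ]
 [323.720953   254.69129812]]
```

View pics/w1.png

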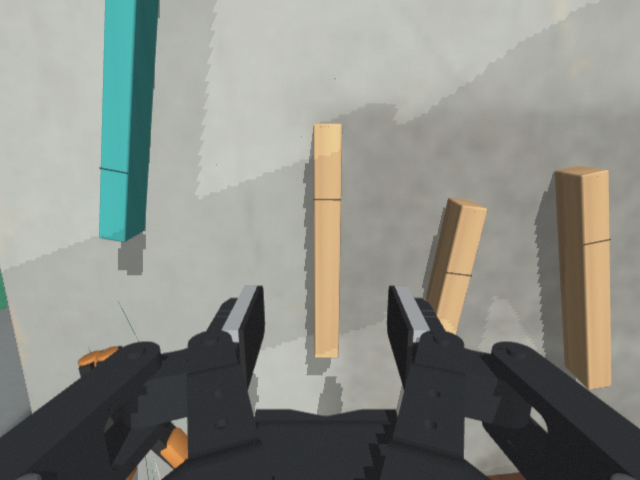

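The wrist view shows the tan target blank from (327,124) to (327,352), centred between the pads and matching the projection. The turquoise decoy (128,120) is clearly separate, and the other two tan blanks are at (458,265) and (587,275). The three tan ones are the braces, so I'll grip this one.

Call:
drive_tool(
  moves=[
    [[0,0,1.4],0],
    [[0,0,2.55],0],
    [[0,0,2.55],0],
  ],
)

```text
time: 1.62
position: [0.4373, 0.3651, 0.1822]
ee_rot: [0.696, 0.718, -0.002, -0.0]
ft_force: [0.5, -0.8, 0.6]
opening: 0.585
finger_force: 0.0
```

Call:
drive_tool(
  moves=[
    [[0,0,0],0],
    [[0,0,0],0],
    [[0,0,0],0],
    [[0,0,-1.5],0],
    [[0,0,-3],0],
  ],
  gripper=0,
  force=30,
)

```text
time: 2.25
position: [0.438, 0.3649, 0.2762]
ee_rot: [0.697, 0.717, 0.0, 0.0]
ft_force: [1.4, -0.2, -0.1]
opening: 0.164
finger_force: 29.5
```

```bash
python3 -c "
from h import *
s=get_state();print(s['opening'],s['finger_force'])
plan(.512,.022,.275,9.83)"
```

```text
0.1639215801896777 29.508900046348572
t 2.25 shift [-11.499   2.131   0.037] turn -1.02 cur yaw 1.67 pos [0.438  0.3649 0.2762] tilt [0.0003 0.0002]
```

Call:
drive_tool(
  moves=[
    [[0,0,-1.2],0],
    [[-11.5,2.13,-1.2],-1.02],
    [[-11.5,2.13,-1.2],-1.02],
    [[-11.5,2.13,-1.2],-1.02],
    [[-11.5,2.13,-1.2],-1.02],
    [[-11.5,2.13,-1.2],-1.02],
    [[-11.5,2.13,-1.2],-1.02],
    [[-11.5,2.13,-1.2],-1.02],
  ],
)

```text
time: 3.25
position: [0.5122, 0.0198, 0.3112]
ee_rot: [0.645, 0.764, 0.0, 0.001]
ft_force: [0.1, -0.1, -0.4]
opening: 0.167
finger_force: 29.5
```

```bash
python3 -c "
from h import *
plan(.5031,.0205,.204,9.83)
f=snap('wrist','w2');cv2.imwrite('pics/w2.png',f['img'])
f=snap('top','t2')
"
```

```text
t 3.25 shift [ 0.074 -0.3    3.573] turn -0.024 cur yaw 9.64 pos [0.5122 0.0198 0.3112] tilt [ 0.0014 -0.0003]
```

View pics/w2.png

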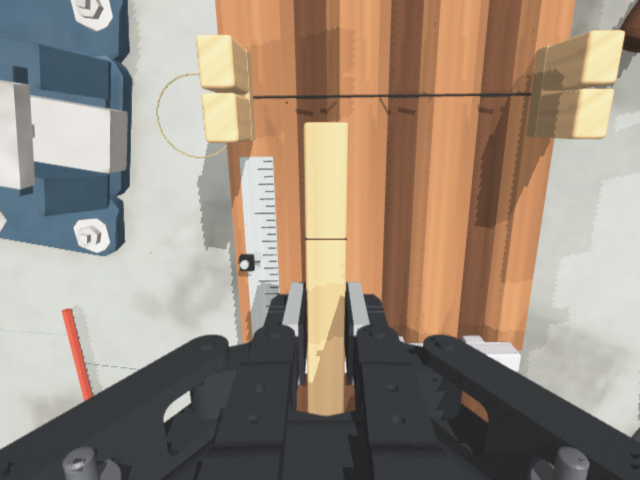

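The wrist view shows the held blank from (326,123) down, nearly aligned with the jig. The board runs from left edge (216,0) to right edge (575,0), the kerf line is at row 96, the scale clip is at (246,263), and the grooves are visible as shade bands. I'll refine the jig pose from the board edges, the groove edges and the kerf.

Run:
```python
from h import *
f=pickle.load(open("w2.pkl","rb"));im=cv2.GaussianBlur(f["img"],(1,7),0)
th=np.radians(99.8276);M=np.array([[np.cos(th),-np.sin(th)],[np.sin(th),np.cos(th)]]);t=np.array([.56733,.00116])
J=lambda uv,z=.026:((on(f,uv,z)[:,:2]-t)@M*1000)
for row in(10,30,170,210,300):
    g=im[row].astype(float);d=np.abs(np.diff(g,axis=0)).sum(1)
    pk=[i for i in range(180,600) if d[i]>25 and d[i]==d[max(0,i-3):i+4].max()]
    print(row,[(i,int(d[i]),*np.round(J([(i+.5,row)])[0],1)) for i in pk])
# kerf: dark line column profile
for c in(262,300,365,410,500,525):
    col=f["img"][80:115,c].sum(1).astype(int);r=80+col.argmin();print("kerf",c,r,J([(c,r)])[0].round(1))
print("clip",J([(246,263)],.03).round(1))
```

```text
10 [(215, 135, np.float64(164.9), np.float64(115.4)), (293, 93, np.float64(164.8), np.float64(68.6)), (325, 74, np.float64(164.7), np.float64(49.4)), (339, 76, np.float64(164.7), np.float64(41.0)), (379, 43, np.float64(164.6), np.float64(17.0)), (390, 92, np.float64(164.6), np.float64(10.4)), (423, 64, np.float64(164.6), np.float64(-9.4)), (439, 80, np.float64(164.5), np.float64(-19.0)), (479, 35, np.float64(164.5), np.float64(-43.0)), (488, 79, np.float64(164.5), np.float64(-48.4)), (520, 66, np.float64(164.4), np.float64(-67.6)), (540, 55, np.float64(164.4), np.float64(-79.7)), (573, 63, np.float64(164.3), np.float64(-99.5))]
30 [(216, 96, np.float64(154.1), np.float64(115.7)), (279, 31, np.float64(154.0), np.float64(77.4)), (293, 64, np.float64(154.0), np.float64(68.9)), (326, 38, np.float64(153.9), np.float64(48.8)), (330, 39, np.float64(153.9), np.float64(46.4)), (339, 90, np.float64(153.9), np.float64(40.9)), (378, 29, np.float64(153.8), np.float64(17.2)), (390, 73, np.float64(153.8), np.float64(9.9)), (422, 52, np.float64(153.8), np.float64(-9.5)), (438, 84, np.float64(153.7),
[... 2367 characters left out ...]
float64(-25.9), np.float64(40.3)), (344, 174, np.float64(-25.9), np.float64(35.9)), (349, 176, np.float64(-25.9), np.float64(32.2)), (364, 184, np.float64(-26.0), np.float64(21.1)), (381, 81, np.float64(-26.0), np.float64(8.5)), (407, 74, np.float64(-26.1), np.float64(-10.7)), (420, 36, np.float64(-26.1), np.float64(-20.4)), (460, 92, np.float64(-26.2), np.float64(-50.0)), (486, 63, np.float64(-26.3), np.float64(-69.2)), (502, 52, np.float64(-26.3), np.float64(-81.1)), (529, 93, np.float64(-26.4), np.float64(-101.1))]
kerf 262 97 [115.7  89.9]
kerf 300 97 [115.6  65.8]
kerf 365 96 [116.1  24.4]
kerf 410 95 [116.6  -4.1]
kerf 500 95 [116.5 -61.3]
kerf 525 94 [117.  -77.2]
clip [[  4.9 106.1]]
```

```bash
cat >> h.py <<'E'
TH=100.19;_a=np.radians(99.8276);_M=np.array([[np.cos(_a),-np.sin(_a)],[np.sin(_a),np.cos(_a)]])
T=np.array([.56733,.00116])+_M@[.0012,-.0021]
_b=np.radians(TH);M=np.array([[np.cos(_b),-np.sin(_b)],[np.sin(_b),np.cos(_b)]])
toW=lambda p:M@(np.array(p)/1000)+T
toJ=lambda w:(np.atleast_2d(w)[:,:2]-T)@M*1000
E
python3 - <<'E'
from h import *
f=pickle.load(open("w2.pkl","rb"))
for r,l,rr in((170,305,347),(210,305,347),(135,305,347.5)):
    w=on(f,[(l,r),(rr,r)],.154);print("blank",toJ(w).round(1).tolist())
w=on(f,[(326,123)],.154);print("front end",toJ(w).round(1))
s=get_state();print("tcp",toJ(s["position"]).round(1))
for n,p in dict(a=(27,60),b=(27,0),c=(27,-60)).items():print(n,toW(p).round(4))
p=toW((27,60));plan(*p,.204,TH-90)
E
```

```text
blank [[83.1, 58.3], [83.0, 44.2]]
blank [[69.4, 58.6], [69.3, 44.1]]
blank [[94.4, 58.0], [94.3, 44.1]]
front end [[98.1 51.1]]
tcp [[29.1 52.9]]
a [0.5054 0.0187]
b [0.5644 0.0293]
c [0.6235 0.0399]
t 3.35 shift [-0.071 -0.238  3.564] turn -0.052 cur yaw 9.77 pos [0.5119 0.0219 0.3109] tilt [0.0009 0.0002]
```

The wrist camera reads the held blank about 1.7 mm to one side of the TCP. It reads the jig about 2 mm off the top-view fit in the same direction, so I'll remove that bias.

```bash
cat >> h.py <<'E'
T=T+M@[0,.0018]
E
python3 - <<'E'
from h import *
for n,p in dict(a=(27,60),b=(27,0),c=(27,-60)).items():print(n,toW(p).round(4))
p=toW((27,60));plan(*p,.204,TH-90)
E
```

```text
a [0.5036 0.0183]
b [0.5626 0.029 ]
c [0.6217 0.0396]
t 3.35 shift [-0.071 -0.298  3.563] turn -0.052 cur yaw 9.77 pos [0.5119 0.0219 0.3109] tilt [0.0009 0.0002]
```

Call:
drive_tool(
  moves=[
    [[-0.07,-0.3,0.5],-0.05],
    [[-0.07,-0.3,2],-0.05],
    [[-0.07,-0.3,3.2],-0.05],
    [[-0.07,-0.3,3.45],-0.05],
    [[-0.07,-0.3,3.58],-0.05],
    [[-0.07,-0.3,3.58],-0.05],
  ],
)

```text
time: 4.1
position: [0.5036, 0.0189, 0.2042]
ee_rot: [0.641, 0.768, 0.0, 0.0]
ft_force: [-0.1, 0.3, -0.5]
opening: 0.162
finger_force: 29.6
```

```bash
python3 -c "
from h import *
p=toW((27,60));plan(*p,.202,TH-90);s=get_state();print(s['ft_force'].round(1))
f=snap('wrist','w3');cv2.imwrite('pics/w3.png',f['img'])
"
```

```text
t 4.1 shift [-0.017 -0.002  0.072] turn 0.011 cur yaw 10.27 pos [0.5036 0.0189 0.2042] tilt [0.0012 0.0001]
[-0.1  0.3 -0.5]
```

View pics/w3.png

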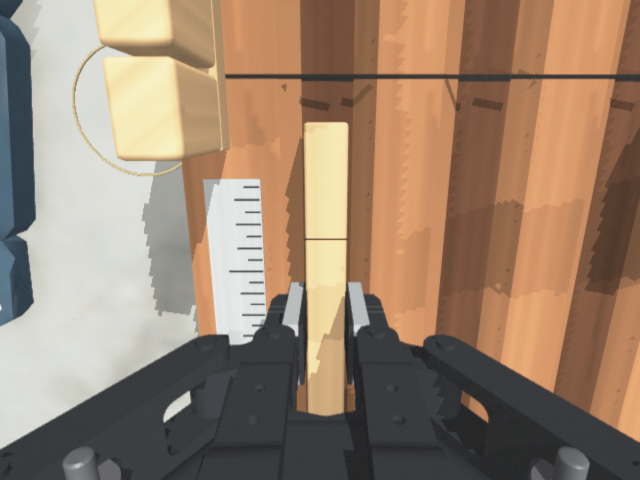

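The wrist view shows the blank (305–348 px, front end at row 123) lying inside the groove a band (about 290–372), ahead of nothing and behind the kerf at row 76. There is no contact force yet, so I'll lower it the last 2 mm and release.

Call:
drive_tool(
  moves=[
    [[-0.02,0,0.07],0],
    [[-0.02,0,0.07],0],
  ],
)

```text
time: 4.4
position: [0.5038, 0.0186, 0.2041]
ee_rot: [0.641, 0.768, 0.001, -0.0]
ft_force: [-21.0, 8.1, 35.2]
opening: 0.164
finger_force: 34.2
```

Call:
drive_tool(
  moves=[
    [[0,0,0],0],
    [[0,0,0],0],
    [[0,0,-1.5],0],
    [[0,0,-3],0],
    [[0,0,-3.6],0],
  ],
  gripper=36,
)

```text
time: 5.03
position: [0.5038, 0.0178, 0.3115]
ee_rot: [0.641, 0.767, 0.001, 0.001]
ft_force: [-0.2, -0.5, -0.4]
opening: 0.42
finger_force: 0.0
```

```bash
python3 -c "
from h import *
plan(.512,.323,.25,-6)
f=snap('wrist','w4');cv2.imwrite('pics/w4.png',f['img'])
w=on(f,[(326,123)],.044)
"
```

```text
t 5.03 shift [9.963 2.069 2.048] turn 2.028 cur yaw 10.22 pos [0.5038 0.0178 0.3115] tilt [ 0.0033 -0.0001]
```

Run:
```python
from h import *
f=pickle.load(open("w4.pkl","rb"));im=cv2.GaussianBlur(f["img"],(1,7),0)
for row in(150,200,240):
    d=np.abs(np.diff(im[row].astype(float),axis=0)).sum(1)
    pk=[i for i in range(220,500) if d[i]>30 and d[i]==d[max(0,i-3):i+4].max()]
    print(row,[(i,int(d[i]),*[round(toJ(on(f,[(i+.5,row)],z))[0,1],1) for z in(.026,.044)]) for i in pk])
h=cv2.cvtColor(f["img"],cv2.COLOR_BGR2HSV);m=cv2.inRange(h,(10,60,150),(28,165,255));m[:115]=0
n,l,s,c=cv2.connectedComponentsWithStats(m)
for i in range(1,n):
    if s[i][4]>400:print(s[i],c[i].round())
```

```text
150 [(239, 69, np.float64(114.9), np.float64(110.9)), (263, 81, np.float64(99.0), np.float64(96.2)), (303, 60, np.float64(72.6), np.float64(71.7)), (312, 218, np.float64(66.7), np.float64(66.1)), (336, 235, np.float64(50.8), np.float64(51.4)), (352, 100, np.float64(40.2), np.float64(41.6)), (398, 113, np.float64(9.8), np.float64(13.3)), (428, 44, np.float64(-10.0), np.float64(-5.2)), (443, 70, np.float64(-20.0), np.float64(-14.4)), (486, 79, np.float64(-48.4), np.float64(-40.9)), (496, 43, np.float64(-55.1), np.float64(-47.0))]
200 [(245, 70, np.float64(112.8), np.float64(109.1)), (254, 141, np.float64(106.7), np.float64(103.3)), (286, 90, np.float64(84.8), np.float64(83.0)), (302, 75, np.float64(73.8), np.float64(72.8)), (313, 234, np.float64(66.3), np.float64(65.8)), (336, 261, np.float64(50.5), np.float64(51.1)), (351, 94, np.float64(40.2), np.float64(41.5)), (396, 108, np.float64(9.4), np.float64(12.9)), (424, 64, np.float64(-9.9), np.float64(-5.0)), (439, 57, np.float64(-20.2), np.float64(-14.6)), (481, 100, np.float64(-49.0), np.float64(-41.4)), (487, 35, np.float64(-53.1), np.float64(-45.2))]
240 [(237, 39, np.float64(120.1), np.float64(115.8)), (245, 77, np.float64(114.5), np.float64(110.6)), (256, 137, np.float64(106.7), np.float64(103.4)), (273, 46, np.float64(94.7), np.float64(92.2)), (288, 97, np.float64(84.2), np.float64(82.4)), (302, 92, np.float64(74.3), np.float64(73.2)), (313, 245, np.float64(66.5), np.float64(66.0)), (336, 193, np.float64(50.3), np.float64(50.9)), (350, 73, np.float64(40.4), np.float64(41.7)), (394, 92, np.float64(9.2), np.float64(12.8)), (421, 68, np.float64(-9.9), np.float64(-5.0)), (435, 39, np.float64(-19.8), np.float64(-14.2)), (476, 125, np.float64(-48.8), np.float64(-41.2))]
[ 210  115  101  228 7364] [275. 194.]
[ 339  115   62  228 9797] [369. 219.]
[  417   115    75   228 12392] [451. 222.]
[  493   115   133   236 10341] [538. 221.]
[ 313  121   25  209 4847] [325. 222.]
```

View pics/w4.png

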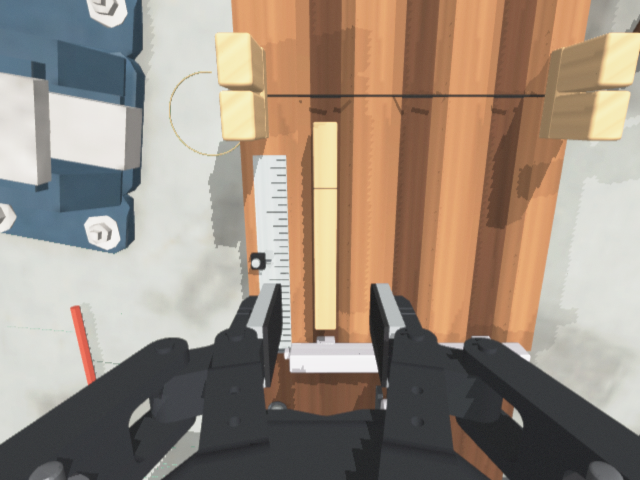

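The view shows the blank in groove a: sides at 313 and 337, ends at rows 121 and 329, just ahead of the pusher bar at row 345. Measured with the same camera, its centre is y 58.5 against a groove centre of 58.2, so the placing is good. Next is brace_2.

Call:
drive_tool(
  moves=[
    [[9.96,2.07,0],2.03],
    [[9.96,2.07,0],2.03],
    [[9.96,2.07,0],2.03],
    [[9.96,2.07,0.5],2.03],
    [[9.96,2.07,1],2.03],
    [[9.96,2.07,1.5],2.03],
    [[9.96,2.07,2.05],2.03],
    [[9.96,2.07,2.05],2.03],
  ],
  gripper=50,
)

```text
time: 6.08
position: [0.5116, 0.3216, 0.2454]
ee_rot: [0.744, 0.669, -0.001, -0.0]
ft_force: [-0.1, -0.2, 0.5]
opening: 0.583
finger_force: 0.0
```

```bash
cat >> h.py <<'E'
def blank(f,z=.026,near=None):
    h=cv2.cvtColor(f["img"],cv2.COLOR_BGR2HSV);m=cv2.inRange(h,(10,60,110),(28,190,255))
    for k in cv2.findContours(m,0,1)[0]:
        if cv2.contourArea(k)<100:continue
        b=on(f,cv2.boxPoints(cv2.minAreaRect(k)),z);e=[np.linalg.norm(b[i]-b[i-1]) for i in(1,2)]
        i=np.argmax(e);d=b[i+1-1]-b[i]
        if .12<max(e)<.17 and min(e)<.04:
            d=b[1]-b[0] if e[0]>e[1] else b[2]-b[1];print("blank",b.mean(0).round(4),np.round(e,3),"axis",np.degrees(np.arctan2(d[1],d[0])).round(1)%180)
E
python3 -c "
from h import *
blank(snap('wrist','w5'));plan(.512,.323,.185,-6)"
```

```text
blank [0.5128 0.3263 0.026 ] [0.014 0.14 ] axis 84.6
blank [0.5958 0.3488 0.026 ] [0.021 0.141] axis 104.8
t 6.12 shift [4.500e-02 2.000e-03 2.057e+00] turn -0.013 cur yaw -6.1 pos [0.5119 0.3217 0.2467] tilt [-0.0008 -0.0006]
```

Call:
drive_tool(
  moves=[
    [[0.1,0,1.2],0],
    [[0.1,0,2.05],0],
    [[0.1,0,2.05],0],
  ],
)

```text
time: 6.5
position: [0.512, 0.3248, 0.1849]
ee_rot: [0.744, 0.669, -0.001, -0.0]
ft_force: [0.3, -0.4, -0.4]
opening: 0.586
finger_force: 0.0
```

Call:
drive_tool(
  moves=[
    [[0,0,0],0],
    [[0,0,0],0],
    [[0,0,0],0],
    [[0,0,-1.5],0],
    [[0,0,-3],0],
    [[0,0,-4.2],0],
  ],
  gripper=0,
)

```text
time: 7.25
position: [0.512, 0.3258, 0.3148]
ee_rot: [0.743, 0.669, 0.001, 0.0]
ft_force: [0.6, -0.0, -0.1]
opening: 0.167
finger_force: 29.6
```

```bash
python3 -c "
from h import *
p=toW((27,0));plan(*p,.311,TH-90)"
```

```text
t 7.25 shift [-9.662  2.719  0.117] turn -2.027 cur yaw -6.02 pos [0.512  0.3258 0.3148] tilt [0.0021 0.0012]
```

Call:
drive_tool(
  moves=[
    [[-9.66,2.72,0.1],-2.03],
    [[-9.66,2.72,0.1],-2.03],
    [[-9.66,2.72,0.1],-2.03],
    [[-9.66,2.72,0.1],-2.03],
    [[-9.66,2.72,0.1],-2.03],
    [[-9.66,2.72,0.1],-2.03],
    [[-9.66,2.72,0.1],-2.03],
  ],
)

```text
time: 8.12
position: [0.5627, 0.0292, 0.3093]
ee_rot: [0.642, 0.767, 0.0, 0.0]
ft_force: [-0.5, 0.2, -0.3]
opening: 0.165
finger_force: 29.6
```

```bash
python3 -c "
from h import *
p=toW((27,0));plan(*p,.204,TH-90);plan(*p,.204,TH-90)"
```

```text
t 8.12 shift [-0.01  -0.006  3.511] turn -0.001 cur yaw 10.18 pos [0.5627 0.0292 0.3093] tilt [0.0007 0.0003]
t 8.12 shift [-0.01  -0.006  3.511] turn -0.001 cur yaw 10.18 pos [0.5627 0.0292 0.3093] tilt [0.0007 0.0003]
```

Call:
drive_tool(
  moves=[
    [[0,0,1.5],0],
    [[0,0,2.9],0],
    [[0,0,3.3],0],
    [[0,0,3.47],0],
    [[0,0,3.47],0],
  ],
)

```text
time: 8.75
position: [0.5633, 0.0296, 0.2064]
ee_rot: [0.641, 0.767, 0.001, 0.001]
ft_force: [-0.1, 0.6, 0.6]
opening: 0.165
finger_force: 29.6
```

Call:
drive_tool(
  moves=[
    [[0,0,0],0],
    [[0,0,0],0],
    [[0,0,-1.5],0],
    [[0,0,-3],0],
    [[0,0,-3.6],0],
  ],
  gripper=36,
)

```text
time: 9.38
position: [0.563, 0.0291, 0.3158]
ee_rot: [0.641, 0.767, 0.001, 0.001]
ft_force: [0.1, 0.5, -0.8]
opening: 0.419
finger_force: 0.0
```

```bash
python3 -c "
from h import *
f=snap('wrist','w6');blank(f,.044);[print(toJ([x]).round(1)) for x in [toW((27,0))]]
plan(.597,.347,.25,14.4)"
```

```text
[[27. -0.]]
t 9.43 shift [10.23   2.981  2.234] turn -0.523 cur yaw 10.22 pos [0.5631 0.0291 0.3169] tilt [0.0047 0.    ]
```

Call:
drive_tool(
  moves=[
    [[10.23,2.98,0],-0.52],
    [[10.23,2.98,0],-0.52],
    [[10.23,2.98,0],-0.52],
    [[10.23,2.98,0.5],-0.52],
    [[10.23,2.98,1],-0.52],
    [[10.23,2.98,1.6],-0.52],
    [[10.23,2.98,2.2],-0.52],
    [[10.23,2.98,2.2],-0.52],
  ],
  gripper=50,
)

```text
time: 10.42
position: [0.5961, 0.3456, 0.2444]
ee_rot: [0.613, 0.79, -0.002, -0.001]
ft_force: [-0.3, -1.1, -0.8]
opening: 0.588
finger_force: 0.0
```

```bash
python3 -c "
from h import *
blank(snap('wrist','w7'));plan(.597,.347,.185,14.4)"
```

```text
blank [0.5995 0.3493 0.026 ] [0.014 0.14 ] axis 105.3
t 10.47 shift [0.041 0.032 2.035] turn -0.013 cur yaw 14.3 pos [0.5964 0.3456 0.2461] tilt [-0.001  -0.0007]
```

Call:
drive_tool(
  moves=[
    [[0.1,0.03,1.2],-0.06],
    [[0.1,0.03,2.03],-0.06],
    [[0.1,0.03,2.03],-0.06],
  ],
)

```text
time: 10.85
position: [0.5964, 0.349, 0.1851]
ee_rot: [0.61, 0.792, -0.001, -0.0]
ft_force: [-0.3, 0.9, 0.2]
opening: 0.588
finger_force: 0.0
```

Call:
drive_tool(
  moves=[
    [[0,0,0],0],
    [[0,0,0],0],
    [[0,0,0],0],
    [[0,0,-1.5],0],
    [[0,0,-3],0],
    [[0,0,-4.2],0],
  ],
  gripper=0,
)

```text
time: 11.6
position: [0.5964, 0.3501, 0.3147]
ee_rot: [0.61, 0.793, 0.001, 0.0]
ft_force: [0.1, -0.0, -0.0]
opening: 0.166
finger_force: 30.8
```

```bash
python3 -c "
from h import *
p=toW((27,-60));plan(*p,.311,TH-90)"
```

```text
t 11.6 shift [-10.221  -1.838   0.116] turn 0.584 cur yaw 14.86 pos [0.5964 0.3501 0.3147] tilt [0.002 0.001]
```

Call:
drive_tool(
  moves=[
    [[-10.22,-1.84,0.1],0.58],
    [[-10.22,-1.84,0.1],0.58],
    [[-10.22,-1.84,0.1],0.58],
    [[-10.22,-1.84,0.1],0.58],
    [[-10.22,-1.84,0.1],0.58],
    [[-10.22,-1.84,0.1],0.58],
    [[-10.22,-1.84,0.1],0.58],
    [[-10.22,-1.84,0.1],0.58],
  ],
)

```text
time: 12.6
position: [0.6216, 0.0407, 0.309]
ee_rot: [0.641, 0.768, 0.0, 0.0]
ft_force: [0.6, 0.5, 0.1]
opening: 0.162
finger_force: 30.8
```

```bash
python3 -c "
from h import *
p=toW((27,-60));plan(*p,.206,TH-90)"
```

```text
t 12.6 shift [-0.039 -0.006  3.434] turn 0.013 cur yaw 10.29 pos [0.6216 0.0407 0.309 ] tilt [0.0004 0.0002]
```

Call:
drive_tool(
  moves=[
    [[-0.04,0,1.5],0],
    [[-0.04,0,2.9],0],
    [[-0.04,0,3.3],0],
    [[-0.04,0,3.45],0],
    [[-0.04,0,3.45],0],
  ],
)

```text
time: 13.22
position: [0.6224, 0.0387, 0.2067]
ee_rot: [0.641, 0.767, 0.001, 0.001]
ft_force: [0.7, -0.4, 0.5]
opening: 0.159
finger_force: 30.8
```

Call:
drive_tool(
  moves=[
    [[0,0,0],0],
    [[0,0,0],0],
    [[0,0,-1.5],0],
    [[0,0,-3],0],
    [[0,0,-3.6],0],
  ],
  gripper=36,
)

```text
time: 13.85
position: [0.6221, 0.0384, 0.3167]
ee_rot: [0.641, 0.767, 0.001, 0.001]
ft_force: [-0.3, 1.0, 0.4]
opening: 0.42
finger_force: 0.0
```

```bash
python3 -c "
from h import *
p=toW((30,0));plan(*p,.42,TH-90)"
```

```text
t 13.85 shift [ 0.14  -1.993 -3.452] turn 0.003 cur yaw 10.21 pos [0.6221 0.0384 0.3167] tilt [0.004  0.0001]
```

Call:
drive_tool(
  moves=[
    [[1.2,-2.0,-4.4],0],
    [[1.2,-2.0,-4.4],0],
    [[1.2,-2.0,-4.4],0],
    [[1.2,-2.0,-4.4],0],
    [[1.2,-2.0,-4.4],0],
  ],
  gripper=70,
)

```text
time: 14.48
position: [0.557, 0.0631, 0.443]
ee_rot: [0.641, 0.767, -0.001, -0.001]
ft_force: [-0.2, -0.0, -0.1]
opening: 0.817
finger_force: 0.0
```

Run:
```python
from h import *
f=snap('wrist','w8');cv2.imwrite('pics/w8.png',f['img']);blank(f,.044)
snap('top','t8')
p=toW((-90,0));plan(*p,.30,TH-90)
```

```text
t 14.57 shift [-5.053e+00 -4.000e-03  4.764e+00] turn 0.002 cur yaw 10.2 pos [0.5571 0.063  0.443 ] tilt [-0.003  -0.0002]
```

View pics/w8.png

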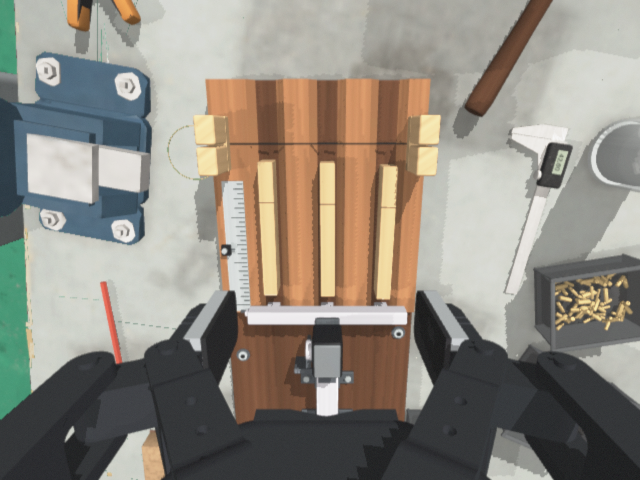

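All three blanks lie in the grooves: x 260–278, 320–335 and 378–395, rows 160–300, behind the saw guides (rows 115–175) and ahead of the pusher (row 310). The handle top is at (327,362), the clip at (227,250), and the pointer is near (246,312). I'll enlarge the clip and pointer.

Run:
```python
from h import *
f=pickle.load(open("w8.pkl","rb"))
cv2.imwrite("pics/c8.png",cv2.resize(f["img"][235:331,205:285],None,fx=6,fy=6,interpolation=2))
j=lambda u,z:toJ(on(f,u,z)).round(1).tolist()
print("blank ends",j([(267,161),(270,296),(327,162),(327,297),(389,166),(384,299)],.044))
print("clip",j([(227,250)],.032),"bar front edge top",j([(250,308),(407,307)],.047),"handle top",j([(314,346),(341,346),(341,377),(314,377)],.090))
```

```text
blank ends [[99.3, 55.9], [-42.5, 58.7], [98.4, -1.8], [-43.6, -2.1], [94.7, -61.7], [-45.8, -63.0]]
clip [[5.1, 104.2]] bar front edge top [[-55.1, 80.1], [-53.6, -87.4]] handle top [[-73.8, 10.6], [-73.7, -15.7], [-108.9, -16.1], [-108.9, 10.8]]
```

View pics/c8.png

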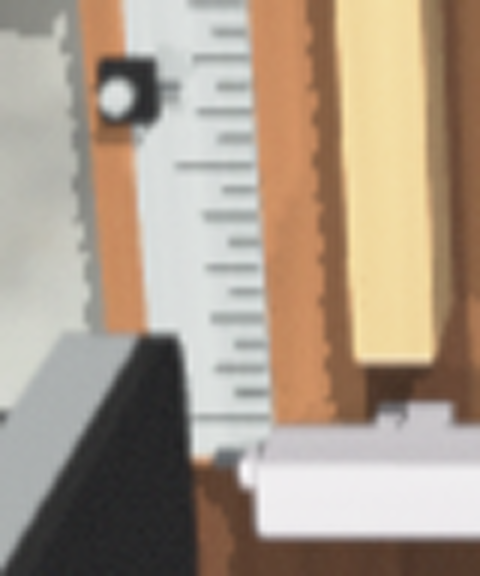

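The crop shows the black clip centred at crop (128,92), px (226.3,250.3). The pointer blade is a dark sliver at crop (228,457), px (243,311). Their distance is about 71 mm by the jig frame, which I'll refine after gripping. Now I'll move over the handle.

Call:
drive_tool(
  moves=[
    [[-5.05,0,2.4],0],
    [[-5.05,0,4.76],0],
    [[-5.05,0,4.76],0],
    [[-5.05,0,4.76],0],
    [[-5.05,0,4.76],0],
    [[-5.05,0,4.76],0],
  ],
  gripper=62,
)

```text
time: 15.32
position: [0.5837, -0.0852, 0.3039]
ee_rot: [0.641, 0.767, 0.001, 0.001]
ft_force: [0.1, 0.2, -0.1]
opening: 0.728
finger_force: 0.0
```

Run:
```python
from h import *
f=snap('wrist','w9')
p=toW((-90,0.5));plan(*p,.231,TH-90)
print("proj clip/pointer/handle corners",proj(f,[[*toW((4,105)),.03],[*toW((-67,95)),.03],[*toW((-70,15)),.09],[*toW((-70,-15)),.09]]).round())
```

```text
t 15.38 shift [-0.036 -0.04   2.439] turn 0.01 cur yaw 10.27 pos [ 0.5837 -0.085   0.3042] tilt [ 0.0022 -0.0002]
proj clip/pointer/handle corners [[148.  86.]
 [178. 202.]
 [292. 231.]
 [352. 231.]]
```

Run:
```python
from h import *
f=pickle.load(open("w9.pkl","rb"));g=cv2.cvtColor(f["img"],cv2.COLOR_BGR2GRAY)
for r in(240,250,260):
    d=np.abs(np.diff(g[r].astype(int)));print(r,[(i,int(d[i]),round(toJ(on(f,[(i+.5,r)],.09))[0,1],1)) for i in range(265,385) if d[i]>25 and d[i]==d[i-3:i+4].max()])
n,l,s,c=cv2.connectedComponentsWithStats((g[60:115,120:180]<60).astype(np.uint8))
for i in range(1,n):
    if s[i][4]>8:u=c[i]+[120,60];print("dark",s[i],u.round(1),toJ(on(f,[u],.032)).round(1))
print(g[186:222,150:200:2])
```

```text
240 [(286, 59, np.float64(18.0)), (294, 69, np.float64(14.0)), (300, 40, np.float64(10.9)), (351, 50, np.float64(-15.0))]
250 [(285, 98, np.float64(18.7)), (289, 48, np.float64(16.6)), (296, 70, np.float64(13.1)), (300, 52, np.float64(11.0)), (350, 55, np.float64(-14.6))]
260 [(285, 96, np.float64(18.9)), (290, 32, np.float64(16.3)), (296, 72, np.float64(13.2)), (300, 54, np.float64(11.1)), (350, 69, np.float64(-14.7)), (354, 31, np.float64(-16.8))]
dark [ 18  15  18  20 205] [148.5  85.5] [[  4.2 104. ]]
[[165 165 165 167 165 215 228 227 229 229 228 230 230 231 231 228 225 226
  223 224 225 226 163 164 164]
 [164 165 166 167 163 207 228 227 229 229 228 231 231 232 231 228 225 226
  224 225 225 227 171 162 164]
 [164 164 165 167 166 202 227 228 230 230 227 230 231 231 231 228 225 225
  224 225 226 227 175 164 164]
 [165 165 165 167 166 194 228 227 230 229 228 227 228 229 229 226 222 223
  222 222 222 224 183 164 160]
 [165 164 165 167 165 190 228 228 229 230 227 194 188 190 190 186 181 181
  181 180 181 187 183 164 161]
 [167 165 165 167 166 184 227 228 230 229 228 168 142 143 145 14
[... 2491 characters left out ...]
88  88  86  75  79  78  76  75  77  80
  175 241 242 241 241 241 241]
 [222 222 171 163 157  81  96  97  94  96  96  91  94  93  78  75  77  79
  164 241 242 241 241 241 241]
 [222 223 170 163 156  82  99  96  95  96  96 100  99 101  91  75  75  78
  134 230 230 231 231 230 230]
 [222 221 169 162 156  90  99  99  96  96  96 100 101 104  87  76  77  78
   99 167 180 180 181 180 179]
 [221 218 164 164 158  97  97  97  96  95  99 101  99 102  81  76  77  80
   80  98 113 114 113 113 113]
 [221 218 167 163 160  97  99  97  94  94  96 100 100 103  80  77  76  79
   76  76  79  81  82  81  82]
 [222 220 202 162 161  98  98  97  95  96  96 101 101 101  94  92  78  78
   77  75  75  76  78  79  77]]
```

Call:
drive_tool(
  moves=[
    [[-0.04,-0.03,1],0],
    [[-0.04,-0.03,1.9],0],
    [[-0.04,-0.03,2.43],0],
    [[-0.04,-0.03,2.43],0],
  ],
)

```text
time: 15.88
position: [0.5827, -0.0867, 0.2295]
ee_rot: [0.641, 0.767, -0.0, -0.0]
ft_force: [-0.0, -0.5, 0.8]
opening: 0.727
finger_force: 0.0
```

Call:
drive_tool(
  moves=[
    [[0,0,0],0],
    [[0,0,0],0],
    [[0,0,0],0],
    [[0,0,0],0],
    [[0,0,0],0],
  ],
  gripper=0,
  force=60,
)

```text
time: 16.5
position: [0.5836, -0.0871, 0.2313]
ee_rot: [0.641, 0.767, 0.001, 0.002]
ft_force: [10.1, 2.5, 2.1]
opening: 0.345
finger_force: 63.9
```

The button is squeezed in: about 30.5 mm across at 64 N. Now I'll extend slowly by about 60 mm, then measure.

Call:
drive_tool(
  moves=[
    [[0.15,0.02,0],0],
    [[0.4,0.02,0],0],
    [[0.7,0.02,0],0],
    [[1.0,0.02,0],0],
    [[1.3,0.02,0],0],
    [[1.6,0.02,0],0],
    [[1.85,0.02,0],0],
    [[2.0,0.02,0],0],
  ],
)

```text
time: 17.5
position: [0.5732, -0.0285, 0.2313]
ee_rot: [0.641, 0.767, 0.0, 0.002]
ft_force: [6.2, -9.3, 3.0]
opening: 0.341
finger_force: 62.1
```

Run:
```python
from h import *
f=snap('wrist','w10');s=get_state();print("tcp J",toJ(s["position"]).round(2),s["ft_force"].round(1),s["opening"],"ext",(toJ(s["position"])-toJ([.5836,-.0871])).round(2))
print(proj(f,[[*toW((4,105)),.03],[*toW((-7,95)),.03]]).round())
g=cv2.cvtColor(f["img"],cv2.COLOR_BGR2GRAY)
u=proj(f,[[*toW((0,100)),.03]])[0].astype(int);print(u)
x0,y0=max(0,u[0]-75),max(0,u[1]-60)
cv2.imwrite("pics/c10.png",cv2.resize(f["img"][y0:y0+120,x0:x0+150],None,fx=5,fy=5,interpolation=2));print(x0,y0)
```

```text
tcp J [[-31.09  -0.26]] [ 5.7 -6.4  3.7] 0.34397149562605306 ext [[59.84 -0.17]]
[[ 93. 203.]
 [119. 227.]]
[105 211]
30 151
```

View pics/c10.png

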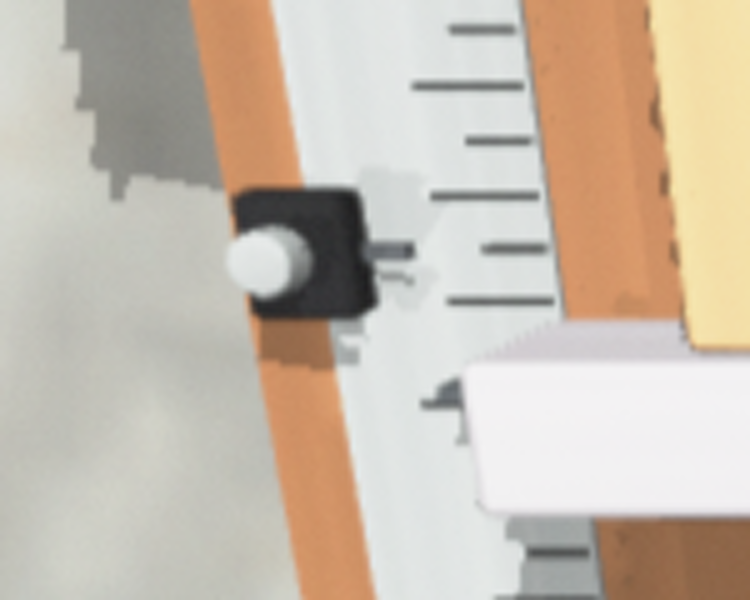

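The crop shows the clip's index line ending at crop (412,250), px (112.4,201.0), and the pointer tip at crop (422,404), px (114.4,231.8). Some extension is still needed.

Run:
```python
from h import *
f=pickle.load(open("w10.pkl","rb"))
o=lambda a:np.array([30,151])+(np.array(a)+.5)/5-.5
for z in(.026,.028,.03,.034):
    i,p=toJ(on(f,o([(412,250),(422,404)]),z));print(z,"index",i.round(1),"pointer",p.round(1),"gap",(i-p).round(2)[0])
print("ticks",toJ(on(f,o([(500,29),(505,86),(510,141),(515,196),(515,248),(500,301),(560,552)]),.0275)).round(1).tolist())
print("bar top front edge/back",toJ(on(f,o([(600,362),(600,515)]),.047)).round(1).tolist(), proj(f,[[0,0,0]]).shape)
```

```text
0.026 index [ 4.5 98.5] pointer [-10.5  99.9] gap 15.03
0.028 index [ 4.9 97.4] pointer [-9.9 98.7] gap 14.86
0.03 index [ 5.3 96.2] pointer [-9.4 97.6] gap 14.69
0.034 index [ 6.1 93.9] pointer [-8.2 95.3] gap 14.34
ticks [[25.0, 86.5], [20.0, 86.8], [15.0, 87.1], [9.9, 87.3], [5.0, 88.0], [-0.0, 90.2], [-25.1, 87.9]]
bar top front edge/back [[-0.9, 72.3], [-14.5, 74.0]] (1, 2)
```

Run:
```python
from h import *
f=pickle.load(open("w9.pkl","rb"));g=cv2.cvtColor(f["img"],cv2.COLOR_BGR2GRAY)
print("w9 index rows78-94 cols154-172");print(g[76:96,154:174])
f2=pickle.load(open("w10.pkl","rb"));g2=cv2.cvtColor(f2["img"],cv2.COLOR_BGR2GRAY)
print("w10 pointer rows 224-242, cols 110-126");print(g2[224:242,110:128])
print("w10 index");print(g2[194:212,100:116])
for z in(.026,.03,.035,.04):print(z,proj(f,[[*toW((-67,97)),z]]).round(1),proj(f2,[[*toW((-7.3,97)),z]]).round(1))
for ff in(f,f2):print("cam J",toJ(ff["xyz"]).round(1),ff["xyz"][2])
```

```text
w9 index rows78-94 cols154-172
[[ 73 151 209 214 214 216 217 217 217 219 220 197 136 126 127 125 126 124
  126 128]
 [ 67 141 208 215 214 216 218 218 217 219 218 213 194 191 201 201 201 201
  201 203]
 [ 64 139 207 214 214 215 217 218 218 218 219 219 217 218 225 225 225 224
  226 226]
 [ 57 124 208 214 215 217 217 218 218 218 220 220 220 225 228 227 226 225
  228 228]
 [ 52 115 205 214 215 215 216 218 218 219 220 220 223 229 228 228 227 225
  227 228]
 [ 47 106 207 213 215 215 216 217 217 218 219 221 228 229 228 228 227 226
  226 227]
 [ 44  98 201 208 209 211 212 214 215 216 219 228 231 230 228 228 225 226
  225 227]
 [ 45  86 154 158 158 159 165 164 168 199 221 231 232 230 227 227 226 225
  225 224]
 [ 46  75 111 115 117 121 123 121 121 187 224 232 232 231 229 228 226 226
  221 180]
 [ 43  68  98 107 114 115 116 116 114 177 228 231 232 231 229 228 225 226
  219 180]
 [ 41  54 100 150 157 159 161 160 170 213 230 232 232 231 229 227 226 226
  224 217]
 [ 43  54 113 189 195 198 198 205 217 227 230 231 231 231 229 228 226 226
  226 227]
 [ 45  47  96 167 181 203 187 211 219 222 223 224
[... 2767 characters left out ...]
]
 [ 44  37  36  39  79 152 171 174 172 175 182 209 213 215 215 216]
 [ 44  38  33  37  88 176 158 153 154 155 159 175 185 213 214 216]
 [ 46  39  37  38  84 174 190 192 190 192 189 162 170 211 215 217]
 [ 48  42  36  34  71 149 203 209 210 210 209 198 200 214 215 217]
 [ 49  40  36  36  64 136 205 212 212 212 212 213 213 214 215 219]
 [ 49  43  37  38  54 123 205 214 219 211 213 214 216 216 218 225]
 [ 48  43  39  36  54 121 208 221 223 213 212 213 216 217 224 228]]
0.026 [[176.8 201. ]] [[119. 225.]]
0.03 [[174.5 202.2]] [[114.6 227.1]]
0.035 [[171.6 203.7]] [[108.7 230. ]]
0.04 [[168.5 205.3]] [[102.6 233. ]]
cam J [[-18.6  -1.4]] 0.2741860814719538
cam J [[38.9 -1.2]] 0.20139110945244537
```

Run:
```python
from h import *
def tri(L):
    A=[];b=[]
    for n,uv in L:
        f=pickle.load(open(n+".pkl","rb"));d=ray(f,uv)[0];d/=np.linalg.norm(d);P=np.eye(3)-np.outer(d,d);A.append(P);b.append(P@f["xyz"])
    A=np.vstack(A);b=np.hstack(b);p=np.linalg.lstsq(A,b,rcond=None)[0]
    print(toJ(p).round(2),"z",p[2].round(4),[(proj(pickle.load(open(n+".pkl","rb")),p)[0]-uv).round(1).tolist() for n,uv in L])
tri([("w9",(162.5,84.5)),("w10",(112.3,200.4))])
f9=pickle.load(open("w9.pkl","rb"));f=pickle.load(open("w10.pkl","rb"))
for z in(.028,.032,.036,.04):print(z,"idx w9",toJ(on(f9,[(162.5,84.5)],z)).round(1),"w10",toJ(on(f,[(112.3,200.4)],z)).round(1),"ptr w10",toJ(on(f,[(113.8,231.3)],z)).round(1),"ptr w9",toJ(on(f9,[(177.7,204)],z)).round(1))
```

```text
[[ 5.11 96.97]] z 0.0284 [[0.0, 0.0], [-0.0, -0.0]]
0.028 idx w9 [[ 5.2 97.2]] w10 [[ 5.  97.2]] ptr w10 [[-9.9 98.8]] ptr w9 [[-68.6  95.8]]
0.032 idx w9 [[ 4.8 95.6]] w10 [[ 5.8 94.9]] ptr w10 [[-8.8 96.5]] ptr w9 [[-67.8  94.3]]
0.036 idx w9 [[ 4.4 94. ]] w10 [[ 6.6 92.7]] ptr w10 [[-7.6 94.2]] ptr w9 [[-67.   92.7]]
0.04 idx w9 [[ 4.  92.4]] w10 [[ 7.4 90.4]] ptr w10 [[-6.5 91.9]] ptr w9 [[-66.2  91.1]]
```

Triangulating two views puts the index line at jig x 5.1, z 28. The scale ticks read exact 5 mm multiples in my frame, which confirms it. The extension needed is about 72.1 mm, so about 12.3 mm remains.

Call:
drive_tool(
  moves=[
    [[0.12,0.02,0],0],
    [[0.25,0.02,0],0],
    [[0.36,0.02,0],0],
    [[0.41,0.02,0],0],
    [[0.41,0.02,0],0],
    [[0.41,0.02,0],0],
  ],
)

```text
time: 18.3
position: [0.5714, -0.0165, 0.2313]
ee_rot: [0.641, 0.767, -0.0, 0.001]
ft_force: [-2.1, -7.8, 7.3]
opening: 0.346
finger_force: 60.1
```

Run:
```python
from h import *
f=snap('wrist','w11');s=get_state();t=snap('top','t11')
print("ext",(toJ(s["position"])-toJ([.5836,-.0871])).round(2),s["ft_force"].round(1),s["opening"],s["finger_force"])
g=cv2.cvtColor(f["img"],cv2.COLOR_BGR2GRAY)
for z in(.028,.037):
    for x in(5.1,):u=proj(f,[[*toW((x,97 if z<.03 else 93.6)),z]])[0].round(1);print(z,u)
u=u.astype(int);print(u[1]-14,u[0]-22);print(g[u[1]-14:u[1]+8,u[0]-22:u[0]+14])
c=f["img"];col=g[u[1]-20:u[1]+50,u[0]+50].astype(int);d=np.abs(np.diff(col))
print("bar col",[(int(u[1]-20+i),int(d[i]),*[toJ(on(f,[(u[0]+50,u[1]-19.5+i)],z)).round(1).tolist() for z in(.047,)]) for i in np.where(d>12)[0]])
```

```text
ext [[71.63 -0.45]] [-2.4 -9.4  7.9] 0.3412606896377825 60.11760413646698
0.028 [117.  225.7]
0.037 [114.  230.8]
216 92
[[ 52  50  50  52  52  52  50  52  51  49  44  42  41  56 119 203 211 211
  211 211 213 216 215 215 215 216 220 217 169 141 137 136 137 138 137 136]
 [ 56  54  55  57  56  54  55  53  53  51  46  38  39  42 100 200 210 211
  212 213 214 215 215 215 215 216 217 216 205 196 193 197 204 205 204 203]
 [ 54  56  55  56  55  56  54  54  55  51  45  40  38  40  87 179 208 210
  211 212 214 214 215 216 214 216 217 217 217 215 215 221 224 223 222 223]
 [ 58  57  56  57  57  55  54  54  56  51  47  40  37  35  71 149 206 211
  212 212 213 215 215 214 215 216 217 217 217 218 223 225 225 225 225 224]
 [ 58  52  49  50  52  51  52  54  56  52  50  42  35  39  61 137 205 211
  212 211 212 215 215 214 215 216 217 217 217 221 227 227 226 225 224 222]
 [ 55  49  47  48  50  49  50  52  51  51  49  42  36  37  53 120 204 210
  212 211 214 213 215 215 216 216 216 217 219 226 228 227 226 224 223 213]
 [ 74  64  51  49  49  50  47  48  48  50  49  44  37  37  43 106 203 211
  212 211 2
[... 1797 characters left out ...]
2 212 213 216 216 217 219 180 177 201 232 241 242 241]
 [ 80  60  48  51  52  54  55  55  52  51  53  53  51  45  38  35  40  98
  202 212 218 214 212 213 216 215 216 224 223 181 174 183 228 240 242 241]
 [ 50  46  44  53  55  55  55  53  56  54  52  53  51  45  38  37  40  91
  186 214 223 220 214 213 215 215 218 228 223 179 171 171 224 239 241 241]
 [ 46  46  48  55  53  56  55  53  54  52  54  52  50  44  40  41  63 123
  209 221 225 225 220 215 215 217 225 228 224 181 172 178 221 237 241 241]]
bar col [(214, 32, [[15.0, 65.8]]), (215, 13, [[14.5, 65.9]]), (222, 17, [[11.5, 66.2]]), (223, 14, [[11.1, 66.3]]), (252, 23, [[-1.8, 67.8]]), (253, 56, [[-2.3, 67.9]]), (254, 31, [[-2.7, 67.9]])]
```

The pointer tip in this view is at about (117.5,229) and the index line at (112,226.3). Allowing for their heights, the pointer is about 0.5 mm short, so I'll nudge it forward and then check the blanks numerically.

Call:
drive_tool(
  moves=[
    [[0.02,0.0,0],0],
    [[0.02,0.0,0],0],
    [[0.02,0.0,0],0],
    [[0.02,0,0],0],
  ],
)

```text
time: 18.9
position: [0.5713, -0.016, 0.2313]
ee_rot: [0.641, 0.767, -0.0, 0.001]
ft_force: [-1.3, -10.0, 7.1]
opening: 0.343
finger_force: 60.2
```

Run:
```python
from h import *
f=snap('top','t12');s=get_state();w=snap('wrist','w12')
print("ext",(toJ(s["position"])-toJ([.5836,-.0871])).round(2),s["ft_force"].round(1),s["opening"],s["finger_force"],s["time"])
g=cv2.cvtColor(w["img"],cv2.COLOR_BGR2GRAY);print(g[220:236,110:124])
# pale blanks along each groove centreline, top z .044: spans of low saturation in both cameras
for n,ff in(("top",f),("wrist",w)):
  h=cv2.cvtColor(ff["img"],cv2.COLOR_BGR2HSV)
  for y in(60,0,-60):
    X=np.arange(-10,170,4);u=proj(ff,[[*toW((x,y-(2 if n=="wrist" else 0))),.044] for x in X]).round().astype(int)
    print(n,y,[(int(x),int(h[b,a,1]),int(h[b,a,2])) for x,(a,b) in zip(X,u) if 0<=a<640 and 0<=b<480 and x%8==2 or False])
```

```text
ext [[72.12 -0.44]] [-1.3 -9.8  7.2] 0.3455364111741688 60.16798496246338 18.95
[[212 212 213 215 215 215 214 215 216 217 218 217 218 225]
 [211 211 213 215 215 215 215 215 216 217 218 219 224 226]
 [210 211 213 213 214 216 214 215 216 217 219 226 227 225]
 [211 212 212 214 214 215 215 215 216 217 220 229 227 220]
 [205 206 206 209 211 211 211 212 216 220 225 230 228 231]
 [160 160 159 164 164 162 166 195 217 224 226 227 228 237]
 [115 117 119 119 118 111 110 165 212 221 197 185 211 235]
 [106 108 113 116 112  97  91 145 178 165 133 127 181 231]
 [113 118 123 121 120 108  93 130 133 115 107 116 175 230]
 [149 154 154 156 155 150 139 150 122 113 114 122 172 229]
 [186 190 192 191 195 196 191 167 127 121 120 126 162 226]
 [166 172 170 172 179 208 208 196 161 155 156 155 160 222]
 [151 156 156 155 160 174 183 209 201 200 200 198 177 220]
 [185 193 193 191 189 162 171 212 213 215 217 217 186 214]
 [202 209 210 211 208 196 199 213 216 215 215 198 181 204]
 [201 211 212 210 211 212 213 215 216 217 219 183 177 197]]
top 60 [(-6, 21, 122), (2, 8, 217), (10, 72, 210), (18, 147, 221), (26, 147
[... 904 characters left out ...]
147, 226), (130, 147, 226), (138, 147, 226), (146, 149, 214), (154, 180, 105), (162, 189, 89)]
wrist 60 [(-6, 114, 87), (2, 2, 242), (10, 1, 243), (18, 78, 244), (26, 77, 244), (34, 74, 244), (42, 73, 245), (50, 75, 245), (58, 74, 245), (66, 73, 245), (74, 74, 245), (82, 74, 245), (90, 75, 245)]
wrist 0 [(-6, 17, 44), (2, 17, 123), (10, 1, 245), (18, 78, 244), (26, 77, 244), (34, 76, 244), (42, 75, 244), (50, 74, 244), (58, 75, 245), (66, 75, 245), (74, 73, 245), (82, 73, 245), (90, 74, 245)]
wrist -60 [(-6, 115, 95), (2, 2, 235), (10, 1, 243), (18, 81, 243), (26, 75, 244), (34, 76, 244), (42, 75, 244), (50, 74, 245), (58, 74, 245), (66, 74, 245), (74, 73, 245), (82, 73, 245), (90, 74, 245)]
```

All three blanks stand against the pusher (x about 12 to 150 mm). The extension is 72.1 mm, and the button is held in at 60 N.

```bash
python3 -c "
from rig import *
print(finish_job())"
```

```text
the job is handed in; nothing more can be done
None
```

The job is handed in. All three blanks lie in their grooves against the pusher, and the arm is held about 72 mm out with the pointer at the clip (within about 0.5 mm as measured) and the lock button squeezed at 60 N.

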